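# Lock a memory module into the data logger's push-push slot

### The job

Take the orange memory module out of the charging rack, plug it upright into the open slot on top of the data logger, push it right home at least once (only that wipes its contacts clean) and leave it locked down, so that it stays down by itself when let go. The slot works like a click pen (one full push and release locks it, the next lets it spring up) and nobody knows whether its platform was left up or locked down, so feel which it is. Push gently, never hard against the slot's end stop, and leave the other things alone.

Things in the scene. Friction and masses are not known exactly. Their poses are not given: they have to be found in the camera images.
- module: Orange memory module with a black ribbed grip, orange inlay on top: an upright block, 13 mm thick (its x), 34 mm wide (its y), 70 mm tall (its z), 40 to 85 g; the lowest 4 mm taper. Origin: centre of its underside, z up to the grip. It stands loose in one of the rack's two outer pockets, grip up, 46 mm of it above the rack. Grip it across the 13 mm. Either way round fits the slot.
- logger: Data logger, fixed: light grey case, blue ends, a screen sloping down to its -x, flat top 72 mm up; -83 to +43 mm along x, -95 to +49 mm along y. Two equal slots in its top: the one at +y is open, the other is under a grey blanking cover 2.5 mm high. Origin: at its underside, straight under the middle of the open slot; x along the slot's short side, y along its long side, z up.
- slot_mouth (a point): Middle of the open slot's mouth in the logger's top face, 72 mm above the logger's origin, axes as the logger. The slot is 14.6 mm (x) by 35.6 mm (y), with a bevel of 2.8 mm round the mouth. The module rests loose on the platform inside and can always be drawn out.
- level_up (a point): Point in the slot, 40 mm under its mouth: the module's underside is here when the platform is up (released); 30 mm of the module stand out. The spring gives 2.5 N here and more below.
- level_locked (a point): Point in the slot, 46 mm under its mouth: the module's underside is here when the platform is locked down (24 mm stand out). From here the spring needs 4.3 N to be pushed further. At the start the platform is up or locked, at random, and cannot be seen or measured.
- level_stop (a point): Point in the slot, 50.8 mm under its mouth: the module's underside when it meets the rigid end stop, where the spring gives 5.7 N. A push that comes within 0.3 mm of the stop, then is let rise by 6 mm or more, changes the state: up becomes locked, locked becomes up. Pushes that end more than 1 mm before the stop change nothing.
- rack: Dark charging rack, fixed: 56 x 160 x 32 mm with three pockets in a row along its y, 46 mm apart, each 16 x 37 mm and 24 mm deep (floor 8 mm above the rack's origin). Origin: centre of its underside.
- spare_module: Grey module of the same size, standing in the other outer pocket of the rack; stays there.
- timer: White digital timer standing behind the work, 24 x 62 x 56 mm. Origin: centre of its underside. Bystander.
- jar_red: Small sample jar with a red cap behind the logger, 44 mm across, 64 mm tall. Origin: centre of its underside. Bystander.
- flask_front: Glass flask, 95 mm across, 152 mm tall, on the right. Origin: centre of its underside. Bystander.
- beaker_600: Glass beaker, 100 mm across, 116 mm tall, on the right. Origin: centre of its underside. Bystander.

How it is judged:
By the outcome, as a careful person would: the job done as asked, in the order asked, and still so for the second after the job is handed in, with the robot touching nothing.
It also fails if it takes over 61 s, if anything falls off the work surface, if the arm or the gripper's body presses on something with over 40 N, if the wrist force passes 120 N, or if a joint passes its speed limit or range.

### The arm

A 7-joint arm with a two-finger parallel gripper is mounted at the origin on a cart in front of the work surface, level with it; the furniture and walls round the work are solid. World frame = base frame: x ahead of the robot, y to its left, z up, the work surface at z = 0. Lengths are in m, angles in rad, forces in N, time in s.
With the tool pointing down it reaches from about 0.425 to 0.875 m from the base axis. Payload 4.7 kg.
Tool frame: the origin (TCP) lies at the very end of the fingers, on their centre line; the grasp point (between the pads) lies 19 mm behind it; z points along the fingers, y is the line along which they close (so a half turn about z gives the same grasp; the last joint's range is limited). The gripper opens to 87 mm and grips with 3 to 60 N. Pads are 19 mm wide; open, the fingers measure 117 mm over their backs; the gripper's body (75 mm by 190 mm) begins 51 mm behind the grasp point.
Start: joints at [-1.179, 0.321, -0.07, 1.45, 0.023, 1.371, -0.057], TCP at [0.24, 0.604, 0.194] pointing down, gripper open.
Joint ranges: [-2.86, 2.86], [-0.3, 2.09], [-1.38, 1.24], [0.06, 2.45], [-1.56, 4.7], [0.09, 2.05], [-2.69, 2.69]. Speed limits (rad/s): [2.57, 2.57, 3.14, 3.14, 3.14, 3.14, 3.14].

### API

Orientations are given as a rotation vector (axis times angle).
In Python, from bench import ctrl, get_image, job gives the robot as it stands.
- The arm moves only by the shell command python3 -m crank 'ROWS' [FORCE]. ROWS is JSON, a list that holds one entry, the list of rows, each a list of 5 numbers: the shift along the tool's x, y, z in mm, then the turn about the tool's z in rad, then the closure, from -1 (fully open) to 1 (shut), so that 0 is half open. A call has 1 to 10 rows; each row shifts and turns the commanded pose from where the row before left it, along the tool's axes as they then stand; what a row does not reach is not made up. A row lasts 1/12 s, in which the tool goes at most 41.7 mm and 7.16 degrees, less where a joint would pass 70% of its speed; a pose out of reach is approached as far as the arm can. A call with a gripper value outside its range is refused whole. The fingers move at their own pace and stop on an object; FORCE is the grip in N (left out, the last holds). Time passes only in rows, so rows that do not move let the fingers close. It gives the time, the measured TCP pose, the force, the opening and the grip force at its end, in the units of the state.
- ctrl.get_state(): the state, without advancing time (a new reading comes with each control period).
- get_image(name): name is "side" or "top"; returns a dict with "pixels" (384x512x3 uint8, red, green, blue), "fx", "fy", "cx", "cy" (pixels), "k1" (the pictures are not rectified: a ray, as slopes to the right and down, at radius r is drawn at 1 + k1 r^2 times it, then the intrinsics apply), "T" (4x4, takes a point from camera to world coordinates). Camera axes: x right, y down, z forward; pixel columns grow to the right and rows downward; lengths in m; the calibration is good to about 2 mm. A picture is of the moment at which its call begins. There is no depth.
- job.close_job(): hands the job in; it is judged then, once.
The state is a dict: "time": time; "joint_positions": joint angles; "qd": joint speeds; "joint_torque": joint torques, N m; "position": TCP position; "tool_rot": TCP orientation; "ft_force": force on the tool from outside, world axes, zero at the start; "torque": the same for the moment, N m; "grip_width": opening from 0.0 (shut) to 1.0 (fully open); "grip_force": force on a finger pad.
Only numpy, scipy, OpenCV 4.12 (cv2) and the standard library are available. Lean on these libraries where they do the work, as an engineer would, in place of code of your own. Each camera call takes 0.05 s, during which the arm holds its last target. There are 200 camera calls.

## Working session

There is one attempt and no reset: what is moved stays moved. The work goes in short steps, Python scripts to look and compute and a shell command to move; the robot and the scene stay as the last step left them, time stands still between calls to the robot, and variables do not carry over. Pictures are saved under pics/ and viewed, at most 12 in all, crops included, and the job is handed in when it is done.

```bash
ls; mkdir -p pics
python3 - <<'E'
from bench import ctrl,get_image
import cv2,numpy as np,json
s=ctrl.get_state();print({k:np.round(v,3).tolist() for k,v in s.items()})
for n in("side","top"):
    g=get_image(n);cv2.imwrite(f"pics/{n}0.png",g["pixels"][:,:,::-1])
    print(n,g["fx"],g["fy"],g["cx"],g["cy"],g["k1"],np.round(g["T"],3).tolist())
E
```

```text
pics
{'time': 0.0, 'joint_positions': [-1.179, 0.322, -0.07, 1.452, 0.023, 1.371, -0.057], 'qd': [0.001, 0.0, 0.0, -0.001, -0.0, 0.001, 0.0], 'joint_torque': [0.0, -49.13, -0.404, -31.252, -0.064, 0.044, 0.0], 'position': [0.24, 0.604, 0.193], 'tool_rot': [-0.59, -3.085, 0.003], 'ft_force': [-0.008, 0.776, -0.794], 'torque': [-0.007, 0.007, 0.042], 'grip_force': 0.0, 'grip_width': 1.002}
side 409.5663673933177 409.5663673933177 251.62169536276588 190.67577825295146 -0.095453328959747 [[0.864, -0.195, 0.465, 0.061], [-0.503, -0.29, 0.814, -0.989], [-0.024, -0.937, -0.349, 0.455], [0.0, 0.0, 0.0, 1.0]]
top 405.88773215602015 405.88773215602015 253.9666113011965 193.57439908381394 -0.012533420975136893 [[0.006, -0.991, 0.132, 0.412], [-1.0, -0.005, 0.009, -0.101], [-0.008, -0.132, -0.991, 1.268], [0.0, 0.0, 0.0, 1.0]]
```

View pics/side0.png

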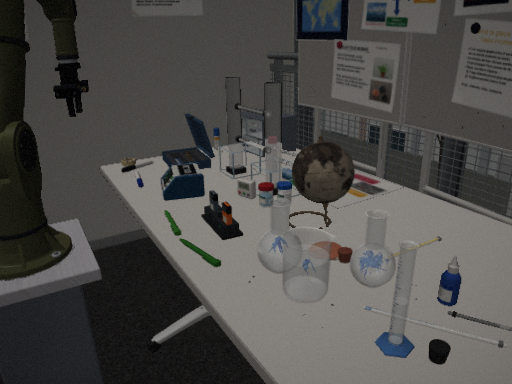

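View pics/top0.png

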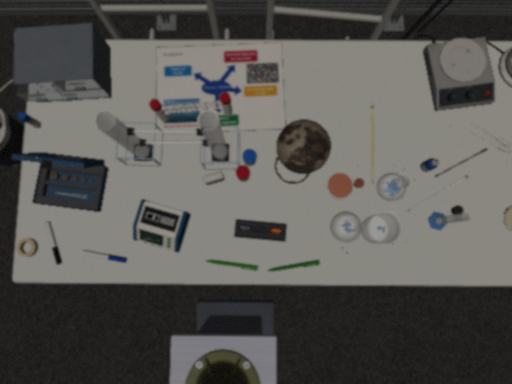

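The side view shows the rack at about (222,218), with the orange module at (227,213), and the logger at (183,181). In the top view the rack is at (261,230) with the orange inlay at (277,231), and the logger is at (161,225) with two dark slots. Next I'll enlarge both crops.

```bash
cat > h.py <<'E'
import cv2,numpy as np
from bench import ctrl,get_image
def ray(g,uv):
    p=np.array(uv,float).reshape(-1,2)
    d=np.c_[(p[:,0]-g["cx"])/g["fx"],(p[:,1]-g["cy"])/g["fy"]]
    u=d.copy()
    for _ in range(10): u=d/(1+g["k1"]*(u**2).sum(1,keepdims=True))
    T=np.array(g["T"]); r=np.c_[u,np.ones(len(u))]@T[:3,:3].T
    return T[:3,3],r/np.linalg.norm(r,axis=1,keepdims=True)
def onz(g,uv,z):
    o,r=ray(g,uv); return o+r*((z-o[2])/r[:,2])[:,None]
def tri(g1,a,g2,b):
    o1,r1=ray(g1,a);o2,r2=ray(g2,b);out=[]
    for p,q in zip(r1,r2):
        t=np.linalg.lstsq(np.c_[p,-q],o2-o1,rcond=None)[0]
        out.append(np.r_[(o1+t[0]*p+o2+t[1]*q)/2,np.linalg.norm(o1+t[0]*p-o2-t[1]*q)])
    return np.array(out)
def proj(g,P):
    T=np.array(g["T"]);c=(np.atleast_2d(P)-T[:3,3])@T[:3,:3];u=c[:,:2]/c[:,2:]
    u=u*(1+g["k1"]*(u**2).sum(1,keepdims=True));return u*g["fx"]+[g["cx"],g["cy"]]
E
python3 - <<'E'
from h import *
t=get_image("top");s=get_image("side")
def crop(g,x0,y0,w,h,k):
    return cv2.resize(g["pixels"][y0:y0+h,x0:x0+w,::-1],None,fx=k,fy=k,interpolation=cv2.INTER_CUBIC)
a=crop(t,128,195,66,60,6);b=crop(t,228,210,66,60,6);c=crop(s,150,155,66,48,6);d=crop(s,195,185,66,60,6)
cv2.imwrite("pics/c1.png",np.clip(1.5*np.hstack([a,b]).astype(float),0,255).astype(np.uint8))
cv2.imwrite("pics/c2.png",np.clip(1.7*np.hstack([np.vstack([c,np.zeros((72,396,3),np.uint8)]),d]).astype(float),0,255).astype(np.uint8))
for n,g in(("top",t),("side",s)):
    hsv=cv2.cvtColor(g["pixels"],cv2.COLOR_RGB2HSV)
    m=cv2.inRange(hsv,(5,150,90),(15,255,255))
    k,_,st,ce=cv2.connectedComponentsWithStats(m)
    for i in range(1,k):
        if st[i,4]>8: print(n,st[i],ce[i].round(1))
E
```

```text
top [271 229  10   4  32] [275.9 230.3]
side [224 202   5   4  11] [226.2 203.6]
side [222 211   6  14  26] [225.5 216.7]
```

View pics/c1.png

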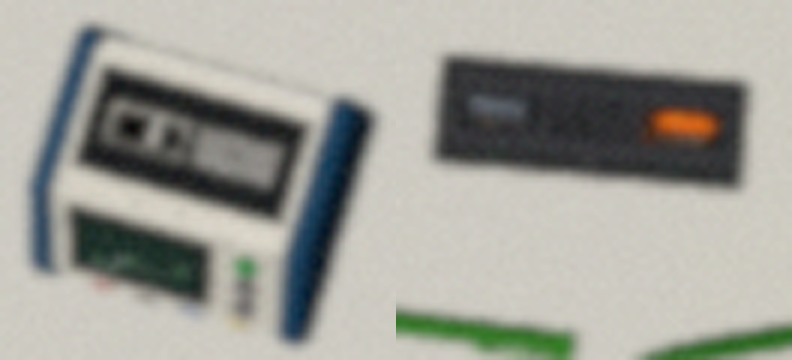

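View pics/c2.png

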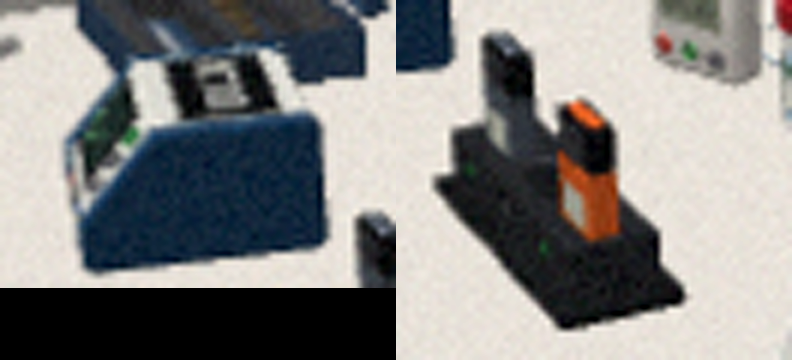

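The top crop shows the logger's black panel, with the open slot's grey ring at about (152,217) px and the cover at about (168,222). The orange inlay is at (276,230). The side crop shows the slot ring at about (188,169) and the orange inlay at (226,204).

Run:
```python
from h import *
G={n:get_image(n) for n in("top","side")}
t,s=G["top"],G["side"];K=6
def up(g,x0,y0,w,h): return cv2.resize(cv2.cvtColor(g["pixels"],cv2.COLOR_RGB2HSV)[y0:y0+h,x0:x0+w],None,fx=K,fy=K,interpolation=cv2.INTER_LINEAR),cv2.resize(g["pixels"][y0:y0+h,x0:x0+w],None,fx=K,fy=K,interpolation=cv2.INTER_CUBIC)
def full(p,x0,y0): return (np.array(p)+.5)/K-.5+[x0,y0]
def big(m,near):
    c,_=cv2.findContours(m,cv2.RETR_EXTERNAL,cv2.CHAIN_APPROX_NONE)
    c=[q for q in c if cv2.contourArea(q)>150]
    return min(c,key=lambda q:np.hypot(*(np.array(cv2.minAreaRect(q)[0])-near)))
# panel top view
def roi(g,x0,y0,w,h): return cv2.resize(g["pixels"][y0:y0+h,x0:x0+w],None,fx=K,fy=K,interpolation=cv2.INTER_CUBIC)
a=roi(t,128,195,66,60);gr=a.max(2)
p=big(cv2.inRange(gr,0,75),(190,140));box=cv2.boxPoints(cv2.minAreaRect(p))
P=onz(t,full(box,128,195),.072);print("panel",P.round(4).tolist(),"c",P.mean(0).round(4))
for i in(0,1):
    d=P[i+1]-P[i];print(" edge",np.linalg.norm(d[:2]).round(4),np.degrees(np.arctan2(d[1],d[0])).round(2))
m=np.zeros_like(gr);cv2.fillPoly(m,[cv2.convexHull(p)],255);m=cv2.erode(m,np.ones((5,5)))
b=((gr>75)&(m>0)).astype(np.uint8)*255
for near in((145,131),(238,162)):
    q=big(b,near);r=cv2.minAreaRect(cv2.convexHull(q));B=onz(t,full(cv2.boxPoints(r),128,195),.072)
    print("blob",full(r[0],128,195).round(2),B.mean(0).round(4),[np.linalg.norm(B[i+1]-B[i]).round(4) for i in(0,1)])
# side panel / ring
a=roi(s,150,155,66,48);gr=a.max(2)
m2=cv2.inRange(gr,95,255);sub=m2[40:130,185:275]
c=[q for q in cv2.findContours(m2,cv2.RETR_EXTERNAL,cv2.CHAIN_APPROX_NONE)[0]]
for th in(60,80,100):
    for q in cv2.findContours(cv2.inRange(gr,th,255),cv2.RETR_CCOMP,cv2.CHAIN_APPROX_NONE)[0]:
        r=cv2.minAreaRect(q)
        if cv2.contourArea(q)>150 and 170<r[0][0]<280 and 40<r[0][1]<125: print("side",th,full(r[0],150,155).round(2),np.round(r[1],0),round(cv2.contourArea(q)))
# rack
a=roi(t,228,210,66,60);gr=a.max(2)
q=big(cv2.inRange(cv2.cvtColor(a,cv2.COLOR_RGB2HSV)[:,:,2],0,95)|cv2.inRange(cv2.cvtColor(a,cv2.COLOR_RGB2HSV),(0,120,0),(20,255,255)),(200,120))
B=onz(t,full(cv2.boxPoints(cv2.minAreaRect(q)),228,210),.032);print("rack",B.round(4).tolist(),B.mean(0).round(4))
for i in(0,1):
    d=B[i+1]-B[i];print(" edge",np.linalg.norm(d[:2]).round(4),np.degrees(np.arctan2(d[1],d[0])).round(2))
# inlay
def orange(g,x0,y0,w,h,near):
    a=roi(g,x0,y0,w,h);q=big(cv2.inRange(cv2.cvtColor(a,cv2.COLOR_RGB2HSV),(3,140,90),(18,255,255)),near);r=cv2.minAreaRect(q)
    return full(r[0],x0,y0),full(cv2.boxPoints(r),x0,y0)
it,bt=orange(t,228,210,66,60,(285,122));is_,_=orange(s,195,185,66,60,(190,113))
print("inlay px",it,is_,"tri",tri(t,[it],s,[is_]).round(4))
B=onz(t,bt,.078);print("inlay z.078",B.mean(0).round(4))
for i in(0,1):
    d=B[i+1]-B[i];print(" edge",np.linalg.norm(d[:2]).round(4),np.degrees(np.arctan2(d[1],d[0])).round(2))
print("slot tri",tri(t,[[152.2,216.8]],s,[[187.6,169.5]]).round(4))
```

```text
panel [[0.4852, 0.2457, 0.072], [0.5334, 0.2339, 0.072], [0.505, 0.132, 0.072], [0.4571, 0.1443, 0.072]] c [0.4952 0.189  0.072 ]
 edge 0.0496 -13.79
 edge 0.1057 -105.58
blob [153.34 216.07] [0.5024 0.2074 0.072 ] [np.float64(0.0177), np.float64(0.0103)]
blob [166.79 220.68] [0.4891 0.1671 0.072 ] [np.float64(0.0194), np.float64(0.0401)]
side 60 [189.08 174.83] [13. 54.] 372
side 60 [186.41 168.04] [58. 40.] 1285
side 80 [186.05 166.  ] [35. 16.] 229
rack [[0.4445, -0.028, 0.032], [0.4999, -0.0324, 0.032], [0.4864, -0.1898, 0.032], [0.4312, -0.1845, 0.032]] [ 0.4655 -0.1087  0.032 ]
 edge 0.0556 -4.54
 edge 0.158 -94.92
inlay px [275.79180908 230.18629201] [226.12528737 203.54655202] tri [[ 0.4636 -0.1547  0.0794  0.0021]]
inlay z.078 [ 0.4627 -0.1543  0.078 ]
 edge 0.011 -6.68
 edge 0.0281 -96.38
slot tri [[0.5049 0.2113 0.0638 0.0087]]
```

```bash
cat >> h.py <<'E'
from scipy.spatial.transform import Rotation as R
def todo(target,yaw=None):
    "mm shift along tool axes to world target; turn so that tool y lies along world angle yaw (deg, mod 180)"
    s=ctrl.get_state();M=R.from_rotvec(s["tool_rot"]).as_matrix()
    d=M.T@(np.array(target)-s["position"])*1e3
    a=np.degrees(np.arctan2(M[1,1],M[0,1]));o=""
    if yaw is not None:o=f" turn {np.radians(-((yaw-a+90)%180-90)):.3f}"
    print("t",round(s["time"],2),"pos",np.round(s["position"],4),"toolx",np.degrees(np.arctan2(M[1,0],M[0,0])).round(2),"tilt",np.degrees(np.arccos(-M[2,2])).round(2),"y",a.round(2),"shift",d.round(1),o,"F",np.round(s["ft_force"],2),"grip",round(s["grip_width"],3),round(s["grip_force"],1))
E
python3 - <<'E'
from h import *
t=get_image("top");s=get_image("side")
print(proj(s,[[.5013,.2112,.072],[.4891,.1671,.0745]]),tri(t,proj(t,[.5013,.2112,.072]),s,[[186.4,168.04]]).round(4))
todo([.5,.2,.19]);
E
```

```text
[[184.9986615  167.3368392 ]
 [186.48479887 170.6723804 ]] [[0.5035 0.2112 0.0691 0.0043]]
t 0.4 pos [0.2397 0.6041 0.1936] toolx 158.36 tilt 0.01 y 68.36 shift [-391.  -279.6    3.7]  F [ 0.13 -0.08 -0.08] grip 1.005 0.0
```

```bash
python3 -m crank '[[[-33,-23,0,0,-1],[-33,-23,0,0,-1],[-33,-23,0,0,-1],[-33,-23,0,0,-1],[-33,-23,0,0,-1],[-33,-23,0,0,-1],[-33,-23,0,0,-1],[-33,-23,0,0,-1],[-33,-23,0,0,-1],[-33,-23,0,0,-1]]]' 30; python3 -m crank '[[[-30,-23,0,0.12,-1],[-30,-23,0,0.12,-1],[0,0,0,0.12,-1],[0,0,0,0.12,-1],[0,0,0,0.12,-1],[0,0,0,0.12,-1],[0,0,0,0.12,-1],[0,0,0,0.12,-1],[0,0,0,0.12,-1],[0,0,0,0.12,-1]]]'; python3 -c "
from h import *
todo([.463,-.1545,.15],-5.2)"
```

```text
time: 1.23
position: [0.4625, 0.2669, 0.1942]
tool_rot: [0.59, 3.085, 0.001]
ft_force: [1.3, 0.7, -0.5]
grip_width: 0.998
grip_force: 0.0
time: 2.07
position: [0.4965, 0.2017, 0.1939]
tool_rot: [2.236, 2.207, 0.0]
ft_force: [-0.6, 0.4, 0.2]
grip_width: 0.998
grip_force: 0.0
t 2.07 pos [0.4965 0.2017 0.1939] toolx 89.26 tilt 0.02 y -0.74 shift [-356.6  -28.9   43.8]  turn 0.078 F [-0.59  0.42  0.2 ] grip 0.998 0.0
```

```bash
python3 -m crank '[[[-38,-3,4,0,-1],[-38,-3,4,0,-1],[-38,-3,4,0,-1],[-38,-3,4,0,-1],[-38,-3,4,0,-1],[-38,-3,4,0,-1],[-38,-3,4,0,-1],[-38,-3,4,0,-1],[-38,-3,4,0,-1],[-15,-2,4,0.078,-1]]]';  python3 -m crank '[[[0,0,0,0,-1],[0,0,0,0,-1]]]'; python3 -c "
from h import *
g=get_image('side');cv2.imwrite('pics/s3.png',cv2.resize(g['pixels'][100:280,120:360,::-1],None,fx=3,fy=3,interpolation=cv2.INTER_CUBIC))
todo([.463,-.1545,.058],-5.2)"
```

```text
time: 2.9
position: [0.4638, -0.1613, 0.1543]
tool_rot: [2.319, 2.115, -0.001]
ft_force: [-1.0, -0.8, -0.0]
grip_width: 1.001
grip_force: 0.0
time: 3.07
position: [0.4647, -0.1555, 0.1538]
tool_rot: [-2.315, -2.123, -0.001]
ft_force: [0.7, 0.4, 0.3]
grip_width: 1.003
grip_force: 0.0
t 3.12 pos [ 0.4652 -0.1541  0.1539] toolx 85.22 tilt 0.05 y -4.78 shift [-0.6 -2.2 95.9]  turn 0.007 F [-0.09  0.03 -0.2 ] grip 1.001 0.0
```

View pics/s3.png

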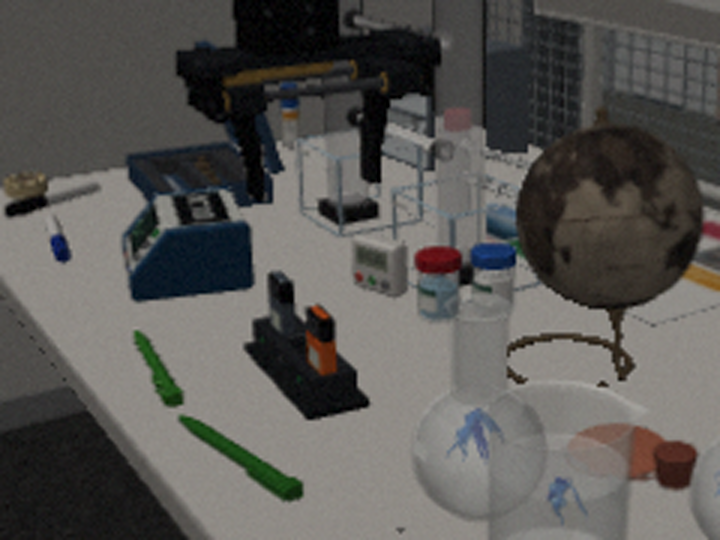

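The open fingers, with tips at crop (256,195) and (375,200), straddle the orange module at (322,310). I'll go down and grip.

```bash
python3 -m crank '[[[-0.6,-2,30,0.007,-1],[0,0,30,0,-1],[0,0,25,0,-1],[0,0,11,0,-1],[0,0,0,0,-1],[0,0,0,0,1],[0,0,0,0,1],[0,0,0,0,1],[0,0,0,0,1],[0,0,0,0,1]]]' 30; python3 -m crank '[[[0,0,0,0,1],[0,0,0,0,1],[0,0,0,0,1],[0,0,0,0,1]]]'; python3 -c "
from h import *
todo([.463,-.1545,.058],-5.2)"
```

```text
time: 3.95
position: [0.4637, -0.1556, 0.0587]
tool_rot: [2.32, 2.116, 0.002]
ft_force: [-0.9, -0.5, -0.3]
grip_width: 0.705
grip_force: 0.0
time: 4.28
position: [0.4629, -0.1555, 0.0578]
tool_rot: [-2.321, -2.117, -0.0]
ft_force: [0.1, -0.3, -0.5]
grip_width: 0.402
grip_force: 0.0
t 4.28 pos [ 0.4629 -0.1555  0.0578] toolx 84.72 tilt 0.01 y -5.28 shift [ 1.  -0.  -0.2]  turn -0.001 F [ 0.13 -0.25 -0.51] grip 0.402 0.0
```

```bash
python3 -m crank '[[[1,0,0,0,1],[0,0,0,0,1],[0,0,0,0,1],[0,0,0,0,1],[0,0,0,0,1],[0,0,0,0,1],[0,0,0,0,1]]]'; python3 -c "
from h import *
todo([.463,-.1545,.058],-5.2)"
```

```text
time: 4.87
position: [0.463, -0.1546, 0.0578]
tool_rot: [2.321, 2.117, 0.0]
ft_force: [-0.2, -0.6, 0.2]
grip_width: 0.009
grip_force: 0.0
t 4.87 pos [ 0.463  -0.1546  0.0578] toolx 84.73 tilt 0.0 y -5.27 shift [ 0.1 -0.  -0.2]  turn -0.001 F [-0.15 -0.57  0.22] grip 0.009 0.0
```

The gripper closed on nothing, so I'll look.

```bash
python3 -c "
from h import *
g=get_image('side');a=cv2.resize(g['pixels'][150:250,170:300,::-1],None,fx=5,fy=5,interpolation=cv2.INTER_CUBIC)
cv2.imwrite('pics/s4.png',a)"
```

```text
(no output)
```

View pics/s4.png

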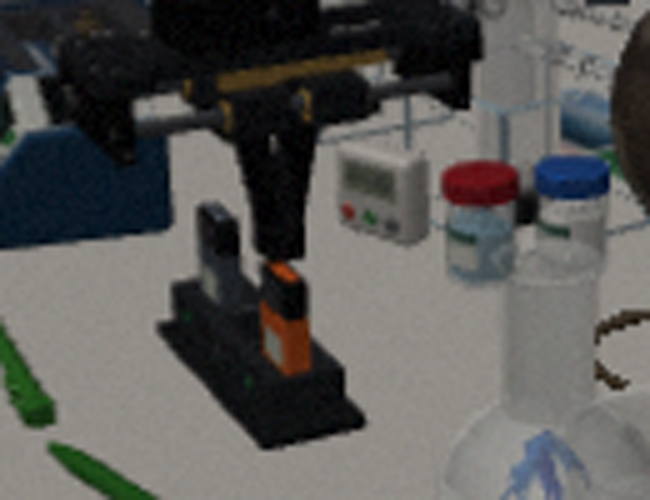

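```bash
python3 -c "
from h import *
t,g=get_image('top'),get_image('side')
p=ctrl.get_state()['position'];print(proj(g,[p,p+[0,0,.02],p+[0,.03,0]]),proj(t,[p,p+[0,0,.02]]))
a=cv2.resize(t['pixels'][140:250,200:340,::-1],None,fx=5,fy=5,interpolation=cv2.INTER_CUBIC)
cv2.imwrite('pics/t5.png',a)"
```

```text
[[225.8703016  211.77777632]
 [225.49116441 204.23745203]
 [220.47835943 207.81244619]] [[275.55354847 230.37087503]
 [275.85647893 230.08133546]]
```

View pics/t5.png

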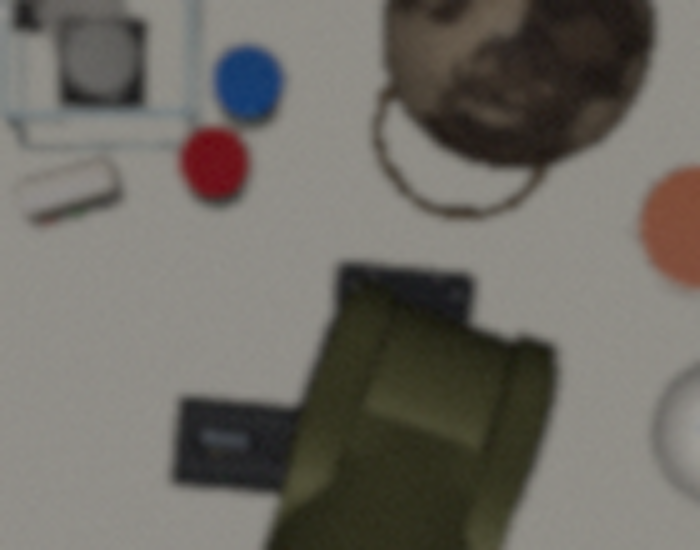

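The closed fingertips show at about (226,202), at the height of the module's top, whereas the reported TCP projects to (226,212). The tips seem to be about 25 mm off, so I'll check this against the earlier open-finger picture.

```bash
python3 -c "
from h import *
g=get_image('side')
M=R.from_rotvec(ctrl.get_state()['tool_rot']).as_matrix()
p=np.array([.4652,-.1541,.1539]);yv=M[:,1]
print('open, z+0/+25:',proj(g,[p+.05*yv,p-.05*yv,p+.05*yv+[0,0,.025],p-.05*yv+[0,0,.025]]).round(1).tolist())
q=cv2.imread('pics/side0.png');p0=np.array([.24,.604,.1936]);print('start',proj(g,[p0,p0+[0,0,.025]]).round(1).tolist())
print(onz(g,[[226,202]],.058),onz(g,[[226,202]],.083))
todo([.463,-.1545,.12])"
```

```text
open, z+0/+25: [[244.0, 171.2], [204.8, 177.6], [243.7, 161.3], [204.1, 167.3]]
start [[76.9, 121.9], [75.9, 115.2]]
[[ 0.49211599 -0.09784627  0.058     ]] [[ 0.46497203 -0.15396015  0.083     ]]
t 5.07 pos [ 0.463  -0.1545  0.0578] toolx 84.73 tilt 0.0 y -5.27 shift [  0.   -0.  -62.2]  F [ 0.73  1.05 -0.76] grip 0.001 0.0
```

The real fingertips sit about 25 mm above the reported TCP in all three pictures. I'll calibrate that offset by touching the module's top gently with the closed fingers. It stands on the pocket floor, so its top is at 78 mm.

```bash
python3 -m crank '[[[0,0,1,0,1],[0,0,0,0,1],[0,0,1,0,1],[0,0,0,0,1]]]'|grep -E 'posi|force'; python3 -m crank '[[[0,0,0.5,0,1],[0,0,0.5,0,1],[0,0,0,0,1],[0,0,0,0,1]]]'|grep -E 'posi|force'
```

```text
position: [0.4629, -0.1545, 0.0556]
ft_force: [0.7, -1.0, 0.0]
grip_force: 0.0
position: [0.463, -0.1546, 0.0547]
ft_force: [-0.1, 0.0, -0.4]
grip_force: 0.0
```

```bash
python3 -m crank '[[[0,0,0.5,0,1],[0,0,0.5,0,1],[0,0,0,0,1],[0,0,0,0,1]]]'|grep -E 'posi|force'
```

```text
position: [0.463, -0.1545, 0.0537]
ft_force: [1.0, -0.8, -1.3]
grip_force: 0.0
```

```bash
python3 -m crank '[[[0,0,0.5,0,1],[0,0,0.5,0,1],[0,0,0,0,1],[0,0,0,0,1]]]'|grep -E 'posi|force'
```

```text
position: [0.463, -0.1545, 0.0527]
ft_force: [0.8, -0.2, 0.1]
grip_force: 0.0
```

```bash
python3 -c "
from h import *
g=get_image('side');a=cv2.resize(g['pixels'][165:245,180:280,::-1],None,fx=6,fy=6,interpolation=cv2.INTER_CUBIC)
cv2.imwrite('pics/s6.png',a)
p=ctrl.get_state();print(p['position'],p['ft_force'],[get_image('side') and ctrl.get_state()['ft_force'][2].round(2) for _ in range(3)])"
```

```text
[ 0.46302233 -0.15453481  0.0527433 ] [-0.28372428 -0.48606314  0.88910834] [np.float64(0.38), np.float64(-0.32), np.float64(-0.32)]
```

View pics/s6.png

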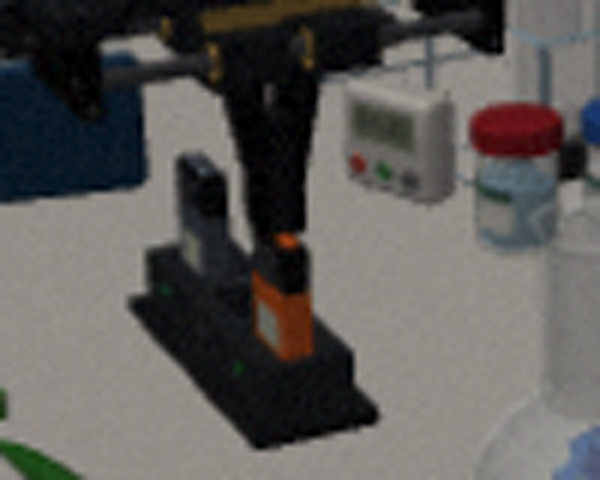

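The fingertips are at crop (275,235) and just cover part of the inlay, so they're about to touch. I'll keep going in small steps.

```bash
for i in 1; do python3 -m crank '[[[0,0,0.5,0,1],[0,0,0,0,1],[0,0,0,0,1]]]'|grep -E 'posi|ft_'; python3 -m crank '[[[0,0,0.5,0,1],[0,0,0,0,1],[0,0,0,0,1]]]'|grep -E 'posi|ft_'; done
```

```text
position: [0.463, -0.1545, 0.0522]
ft_force: [0.3, 0.2, -0.3]
position: [0.463, -0.1545, 0.0517]
ft_force: [0.2, -0.0, 0.5]
```

```bash
python3 -m crank '[[[0,0,0.5,0,1],[0,0,0,0,1],[0,0,0,0,1]]]'|grep -E 'posi|ft_'
```

```text
position: [0.463, -0.1545, 0.0512]
ft_force: [0.4, -0.7, 0.6]
```

```bash
python3 -m crank '[[[0,0,0.5,0,1],[0,0,0,0,1],[0,0,0,0,1]]]'|grep -E 'posi|ft_'
```

```text
position: [0.463, -0.1545, 0.0507]
ft_force: [-0.6, -0.6, 0.7]
```

```bash
python3 -m crank '[[[0,0,0.5,0,1],[0,0,0,0,1],[0,0,0,0,1]]]'|grep -E 'posi|ft_'
```

```text
position: [0.463, -0.1545, 0.0502]
ft_force: [0.9, -0.6, 0.3]
```

```bash
python3 -m crank '[[[0,0,0.5,0,1],[0,0,0,0,1],[0,0,0,0,1]]]'|grep -E 'posi|ft_'
```

```text
position: [0.463, -0.1545, 0.0497]
ft_force: [0.4, -0.8, 0.9]
```

```bash
python3 -m crank '[[[0,0,0.5,0,1],[0,0,0,0,1],[0,0,0,0,1]]]'|grep -E 'posi|ft_'
```

```text
position: [0.4634, -0.1546, 0.0497]
ft_force: [-0.9, 0.4, 4.2]
```

The fingers touched at reported z = 0.0498, so the true tip is the reported z plus 28.2 mm. I'll raise, open and regrasp 20 mm below the module's top.

```bash
python3 -m crank '[[[0,0,-20,0,-0.1],[0,0,0,0,-0.1],[0,0,0,0,-0.1],[0,0,0,0,-0.1],[0,0,0,0,-0.1],[0,0,0,0,-0.1],[0,0,0,0,-0.1]]]' 30|grep -E 'posi|width'; python3 -c "
from h import *
todo([.463,-.1545,.0298],-5.2)"
```

```text
position: [0.4626, -0.1544, 0.0687]
grip_width: 0.448
t 8.93 pos [ 0.4626 -0.1544  0.0687] toolx 84.73 tilt 0.05 y -5.27 shift [-0.   0.4 38.9]  turn -0.001 F [0.22 0.31 0.24] grip 0.448 0.0
```

```bash
python3 -m crank '[[[0,0,20,0,-0.1],[0,0,19,0,-0.1],[0,0,0,0,-0.1],[0,0,0,0,1],[0,0,0,0,1],[0,0,0,0,1],[0,0,0,0,1],[0,0,0,0,1],[0,0,0,0,1],[0,0,0,0,1]]]' 30|grep -E 'posi|ft|width|grip'; python3 -m crank '[[[0,0,0,0,1],[0,0,0,0,1]]]'; python3 -c "
from h import *
todo([.463,-.1545,.12],-5.2)"
```

```text
position: [0.4633, -0.1545, 0.0307]
ft_force: [-1.0, 0.6, 2.0]
grip_width: 0.148
grip_force: 30.0
time: 9.93
position: [0.4634, -0.1546, 0.0307]
tool_rot: [2.321, 2.117, 0.001]
ft_force: [-1.1, -0.6, 3.0]
grip_width: 0.148
grip_force: 30.0
t 9.93 pos [ 0.4634 -0.1546  0.0307] toolx 84.73 tilt 0.04 y -5.27 shift [  0.   -0.3 -89.3]  turn -0.001 F [-1.15 -0.59  3.04] grip 0.148 30.0
```

```bash
python3 -m crank '[[[0,0,-8,0,1],[0,0,-15,0,1],[0,0,-20,0,1],[0,0,-25,0,1],[0,0,-25,0,1],[0,0,-25,0,1],[0,0,0,0,1],[0,0,0,0,1]]]'
python3 - <<'E'
from h import *
g=get_image('side')
p=ctrl.get_state()['position'];u=proj(g,p+[0,0,.0])[0];print(u)
x0,y0=int(u[0])-35,int(u[1])-45
a=cv2.resize(g['pixels'][y0:y0+80,x0:x0+70,::-1],None,fx=7,fy=7,interpolation=cv2.INTER_CUBIC)
cv2.imwrite('pics/s7.png',a);print(x0,y0)
todo([.5013,.2112,.12],-15.3)
E
```

```text
time: 10.6
position: [0.464, -0.1547, 0.1498]
tool_rot: [2.32, 2.116, 0.004]
ft_force: [0.3, -0.0, -1.0]
grip_width: 0.142
grip_force: 30.0
[224.0724064  176.73368224]
189 131
t 10.65 pos [ 0.4629 -0.1545  0.1484] toolx 84.73 tilt 0.03 y -5.27 shift [367.7   4.6  28.5]  turn 0.175 F [-0.93  0.3  -0.87] grip 0.15 30.0
```

View pics/s7.png

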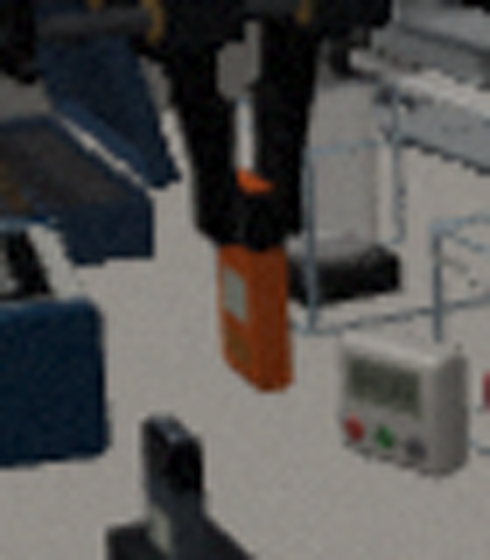

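The module is held by its black grip, with its lower end at crop (258,388), hanging straight. I'll carry it over the slot.

```bash
python3 -m crank '[[[20,0.5,0,0,1],[39,0.5,0,0,1],[39,0.5,0,0,1],[39,0.5,0,0,1],[39,0.5,0,0,1],[39,0.5,0,0,1],[39,0.5,0,0,1],[39,0.5,0,0,1],[39,0.5,0,0,1],[36,0,0,0.085,1]]]'|grep posi; python3 -m crank '[[[0,0,0,0.09,1],[0,0,0,0,1],[0,0,0,0,1]]]'|grep posi; python3 -c "
from h import *
todo([.5013,.2112,.0997],-15.3)"
```

```text
position: [0.4999, 0.2134, 0.1464]
position: [0.5004, 0.2105, 0.1466]
t 11.73 pos [0.5004 0.2105 0.1466] toolx 74.84 tilt 0.21 y -15.16 shift [ 1.1  0.8 46.9]  turn 0.002 F [-0.04 -0.6  -0.24] grip 0.147 30.0
```

```bash
python3 -m crank '[[[1.1,0.8,15,0,1],[0,0,17,0,1],[0,0,13,0,1],[0,0,0,0,1],[0,0,0,0,1],[0,0,0,0,1]]]'|grep -E 'posi|ft'
python3 - <<'E'
from h import *
g=get_image('side');todo([.5013,.2112,.0947],-15.3)
s=ctrl.get_state();M=R.from_rotvec(s["tool_rot"]).as_matrix();p=s['position']
c=[p+M[:,1]*a+M[:,0]*b+np.array([0,0,z]) for z in(-.0227,.0093) for a in(-.0065,.0065) for b in(-.017,.017)]
print(proj(g,c).round(1).tolist())
h=cv2.cvtColor(g['pixels'],cv2.COLOR_RGB2HSV);m=cv2.inRange(h,(3,120,60),(18,255,255));m[:,:150]=0;m[:,230:]=0;m[185:]=0
n,_,st,ce=cv2.connectedComponentsWithStats(m);i=1+st[1:,4].argmax();print(st[i],ce[i])
cv2.imwrite('pics/s8.png',np.clip(1.6*cv2.resize(g['pixels'][135:205,150:230,::-1],None,fx=8,fy=8,interpolation=cv2.INTER_CUBIC).astype(float),0,255))
E
```

```text
position: [0.5029, 0.2114, 0.1039]
ft_force: [0.4, 0.6, -0.5]
t 12.28 pos [0.5031 0.2118 0.1043] toolx 74.67 tilt 0.09 y -15.33 shift [-1.1 -1.6  9.5]  turn -0.001 F [ 0.26 -0.59  0.32] grip 0.148 30.0
[[183.8, 166.0], [182.7, 163.1], [187.8, 165.6], [186.7, 162.7], [183.0, 156.3], [181.9, 153.6], [187.1, 155.9], [185.9, 153.2]]
[182 150   6  16  73] [184.90410959 157.17808219][ WARN:0@0.410] global loadsave.cpp:1063 imwrite_ Unsupported depth image for selected encoder is fallbacked to CV_8U.
```

View pics/s8.png

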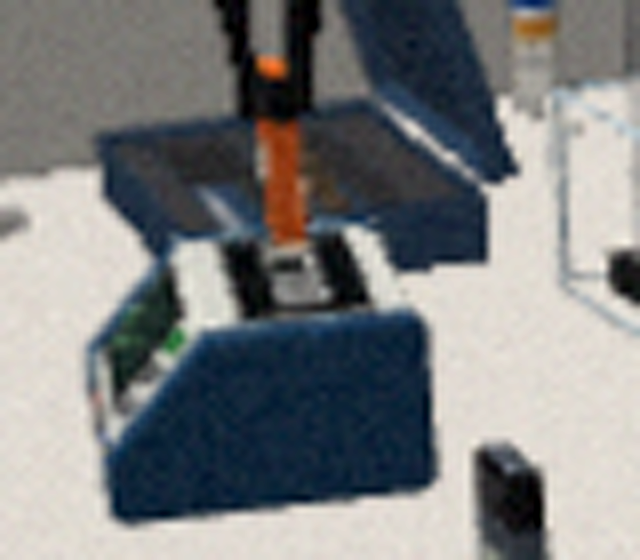

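The module's lower end is at crop (288,242), right above the dark slot. The cover, at (300,285), is about 1 px to the right of where the top view predicts. That puts the slot between x = 0.501 and 0.504, and the bevel covers that spread. I'll let the arm settle and then go down.

```bash
python3 -m crank '[[[0,0,3,0,1],[0,0,0,0,1],[0,0,0,0,1]]]'|grep -E 'posi|ft'; python3 -c "
from h import *
todo([.5025,.2114,.0947],-15.3)"
```

```text
position: [0.5025, 0.2124, 0.1006]
ft_force: [0.2, -0.7, -0.5]
t 12.53 pos [0.5025 0.2124 0.1006] toolx 74.71 tilt 0.03 y -15.29 shift [-1.   0.2  5.9]  turn 0.000 F [ 0.23 -0.66 -0.52] grip 0.149 30.0
```

```bash
python3 -m crank '[[[-0.8,0.2,3,0,1],[0,0,2,0,1],[0,0,0,0,1]]]'|grep -E 'posi|ft'; python3 -m crank '[[[0,0,1,0,1],[0,0,1,0,1],[0,0,0,0,1]]]'|grep -E 'posi|ft'
```

```text
position: [0.502, 0.2113, 0.0947]
ft_force: [-0.4, 0.5, -1.3]
position: [0.5022, 0.2115, 0.093]
ft_force: [-0.5, -0.3, -0.9]
```

```bash
python3 -m crank '[[[0,0,1,0,1],[0,0,1,0,1],[0,0,0,0,1]]]'|grep -E 'posi|ft'
```

```text
position: [0.5022, 0.2115, 0.0911]
ft_force: [0.0, -0.1, -0.3]
```

```bash
python3 -m crank '[[[0,0,1,0,1],[0,0,1,0,1],[0,0,0,0,1]]]'|grep -E 'posi|ft'
```

```text
position: [0.5022, 0.2114, 0.0891]
ft_force: [0.4, -0.4, -0.2]
```

```bash
python3 -m crank '[[[0,0,1.5,0,1],[0,0,1.5,0,1],[0,0,1.5,0,1],[0,0,0,0,1]]]'|grep -E 'posi|ft'
```

```text
position: [0.5021, 0.2114, 0.0844]
ft_force: [-0.3, 0.8, -0.6]
```

```bash
python3 -m crank '[[[0,0,2,0,1],[0,0,2,0,1],[0,0,2,0,1],[0,0,0,0,1]]]'|grep -E 'posi|ft'
```

```text
position: [0.502, 0.2114, 0.0782]
ft_force: [-0.4, 0.0, -0.5]
```

```bash
python3 -m crank '[[[0,0,2,0,1],[0,0,2,0,1],[0,0,2,0,1],[0,0,0,0,1]]]'|grep -E 'posi|ft'
```

```text
position: [0.502, 0.2114, 0.0722]
ft_force: [0.1, -0.1, -0.3]
```

```bash
python3 -m crank '[[[0,0,3,0,1],[0,0,3,0,1],[0,0,3,0,1],[0,0,2.5,0,1],[0,0,2,0,1],[0,0,0,0,1]]]'|grep -E 'posi|ft'
```

```text
position: [0.502, 0.2113, 0.0587]
ft_force: [-0.3, 0.4, -0.3]
```

```bash
python3 -m crank '[[[0,0,1.5,0,1],[0,0,1.5,0,1],[0,0,0,0,1],[0,0,0,0,1]]]'|grep -E 'posi|ft'
```

```text
position: [0.5024, 0.2115, 0.0563]
ft_force: [0.4, 0.4, -0.7]
```

```bash
python3 -m crank '[[[0,0,1.5,0,1],[0,0,0,0,1],[0,0,0,0,1]]]'|grep -E 'posi|ft'
```

```text
position: [0.5023, 0.2115, 0.0547]
ft_force: [0.4, -0.2, -0.7]
```

```bash
python3 -m crank '[[[0,0,1,0,1],[0,0,1,0,1],[0,0,0,0,1],[0,0,0,0,1]]]'|grep -E 'posi|ft'
```

```text
position: [0.5023, 0.2115, 0.0527]
ft_force: [0.1, -1.0, -0.2]
```

```bash
python3 -m crank '[[[0,0,1,0,1],[0,0,1,0,1],[0,0,0,0,1],[0,0,0,0,1]]]'|grep -E 'posi|ft'
```

```text
position: [0.5023, 0.2115, 0.0507]
ft_force: [-0.1, 0.0, -1.5]
```

There's no spring at 44 mm depth, where a raised platform would push back with over 3 N. It seems to be locked, so I'll feel for 46 mm.

```bash
python3 -m crank '[[[0,0,1,0,1],[0,0,0,0,1],[0,0,0,0,1]]]'|grep -E 'posi|ft'
```

```text
position: [0.5023, 0.2115, 0.0497]
ft_force: [-0.1, 0.3, -1.6]
```

```bash
python3 -m crank '[[[0,0,1,0,1],[0,0,0,0,1],[0,0,0,0,1],[0,0,0,0,1]]]'|grep -E 'posi|ft'
```

```text
position: [0.5025, 0.2116, 0.0489]
ft_force: [0.4, 0.0, -0.1]
```

```bash
python3 -m crank '[[[0,0,0.7,0,1],[0,0,0,0,1],[0,0,0,0,1],[0,0,0,0,1]]]'|grep -E 'posi|ft'
```

```text
position: [0.5026, 0.2116, 0.0484]
ft_force: [-0.1, 0.3, 3.7]
```

```bash
python3 -c "
from h import *
print([(get_image('side') and ctrl.get_state()['ft_force'][2].round(2)) for _ in range(4)]);todo([.5022,.2114,.12],-15.3)"
```

```text
[np.float64(3.28), np.float64(3.92), np.float64(4.26), np.float64(2.86)]
t 17.4 pos [0.5026 0.2116 0.0483] toolx 74.7 tilt 0.03 y -15.3 shift [ -0.3  -0.3 -71.7]  turn 0.000 F [0.07 0.12 2.86] grip 0.149 30.0
```

It pushes back at 46 mm with about 4 N, so the platform was locked. Two full pushes are needed. I'll release, rise, and close the fingers above the module.

```bash
python3 -m crank '[[[0,0,0,0,0.2],[0,0,0,0,0.2],[0,0,0,0,0.2],[0,0,0,0,0.2],[0,0,0,0,0.2],[0,0,0,0,0.2],[0,0,0,0,0.2]]]' 30|grep -E 'posi|ft|grip'; python3 -m crank '[[[0,0,-10,0,0.2],[0,0,-12,0,0.2],[0,0,-11,0,0.2],[0,0,0,0,1],[0,0,0,0,1],[0,0,0,0,1],[0,0,0,0,1],[0,0,0,0,1],[0,0,0,0,1],[0,0,0,0,1]]]' 20|grep -E 'posi|ft|grip';python3 -c "
from h import *
todo([.5022,.2114,.0708],-15.3)"
```

```text
position: [0.5023, 0.2115, 0.048]
ft_force: [0.3, 0.4, -0.2]
grip_width: 0.397
grip_force: 0.0
position: [0.5021, 0.2114, 0.0807]
ft_force: [-0.8, -0.3, 0.1]
grip_width: 0.023
grip_force: 0.0
t 18.82 pos [0.5021 0.2114 0.0807] toolx 74.7 tilt 0.04 y -15.3 shift [0.  0.1 9.9]  turn 0.000 F [-0.77 -0.35  0.09] grip 0.023 0.0
```

```bash
python3 -m crank '[[[0,0,5,0,1],[0,0,5,0,1],[0,0,0,0,1],[0,0,1,0,1],[0,0,0,0,1],[0,0,0,0,1]]]'|grep -E 'posi|ft'
```

```text
position: [0.5024, 0.2116, 0.07]
ft_force: [0.5, -0.0, 0.0]
```

```bash
python3 -m crank '[[[0,0,1,0,1],[0,0,1,0,1],[0,0,0,0,1],[0,0,0,0,1]]]'|grep -E 'posi|ft'
```

```text
position: [0.5023, 0.2115, 0.0681]
ft_force: [-0.8, -0.5, 0.9]
```

```bash
python3 -m crank '[[[0,0,0.5,0,1],[0,0,0.5,0,1],[0,0,0,0,1],[0,0,0,0,1]]]'|grep -E 'posi|ft'
```

```text
position: [0.5027, 0.2117, 0.0675]
ft_force: [0.8, -0.6, 2.9]
```

Contact is at 0.0678 as predicted, so the stop is at about 0.0630.

```bash
python3 -m crank '[[[0,0,1,0,1],[0,0,1,0,1],[0,0,0,0,1],[0,0,0,0,1]]]'|grep -E 'posi|ft'
```

```text
position: [0.5026, 0.2116, 0.0653]
ft_force: [-0.0, -0.6, 3.5]
```

```bash
python3 -m crank '[[[0,0,1,0,1],[0,0,0,0,1],[0,0,0,0,1]]]'|grep -E 'posi|ft'
```

```text
position: [0.5026, 0.2117, 0.0644]
ft_force: [-0.0, -0.4, 5.5]
```

```bash
python3 -m crank '[[[0,0,0.7,0,1],[0,0,0,0,1],[0,0,0,0,1]]]'|grep -E 'posi|ft'
```

```text
position: [0.5026, 0.2116, 0.0636]
ft_force: [-0.7, -0.5, 5.4]
```

```bash
python3 -m crank '[[[0,0,0.4,0,1],[0,0,0,0,1],[0,0,0,0,1]]]'|grep -E 'posi|ft'
```

```text
position: [0.5026, 0.2117, 0.0633]
ft_force: [-0.1, 0.3, 5.7]
```

```bash
python3 -m crank '[[[0,0,0.3,0,1],[0,0,0,0,1],[0,0,0,0,1]]]'|grep -E 'posi|ft'
```

```text
position: [0.5027, 0.2117, 0.063]
ft_force: [-0.5, 1.2, 5.9]
```

```bash
python3 -m crank '[[[0,0,0.3,0,1],[0,0,0,0,1],[0,0,0,0,1]]]'|grep -E 'posi|ft'
```

```text
position: [0.5028, 0.2117, 0.0628]
ft_force: [-0.4, -0.9, 5.7]
```

```bash
python3 -m crank '[[[0,0,0.3,0,1],[0,0,0,0,1],[0,0,0,0,1]]]'|grep -E 'posi|ft'
```

```text
position: [0.503, 0.2117, 0.0628]
ft_force: [0.3, -0.5, 6.8]
```

It has reached the stop at 0.0628 with 6.8 N. I'll raise the fingers and feel for the module's top at the raised level, about 0.0738.

```bash
python3 -m crank '[[[0,0,-3,0,1],[0,0,-4,0,1],[0,0,-4,0,1],[0,0,-4,0,1],[0,0,0,0,1],[0,0,0,0,1]]]'|grep -E 'posi|ft'; python3 -c "
from h import *
todo([.5022,.2114,.0745],-15.3)"
```

```text
position: [0.5024, 0.2116, 0.0772]
ft_force: [-0.4, -0.5, -0.4]
t 22.32 pos [0.5024 0.2116 0.0772] toolx 74.71 tilt 0.01 y -15.29 shift [-0.2 -0.1  2.7]  turn 0.000 F [-0.36 -0.46 -0.41] grip 0.003 0.0
```

```bash
python3 -m crank '[[[0,0,1.5,0,1],[0,0,1,0,1],[0,0,0.5,0,1],[0,0,0,0,1],[0,0,0,0,1]]]'|grep -E 'posi|ft'
```

```text
position: [0.5023, 0.2114, 0.0739]
ft_force: [-0.4, 0.2, -0.4]
```

```bash
python3 -m crank '[[[0,0,1,0,1],[0,0,1,0,1],[0,0,0,0,1],[0,0,0,0,1]]]'|grep -E 'posi|ft'
```

```text
position: [0.5025, 0.2116, 0.0723]
ft_force: [-0.8, 0.3, 2.3]
```

The platform is up now, so the second push follows.

```bash
python3 -m crank '[[[0,0,1.5,0,1],[0,0,1.5,0,1],[0,0,1.5,0,1],[0,0,1.5,0,1],[0,0,0,0,1],[0,0,0,0,1]]]'|grep -E 'posi|ft'
```

```text
position: [0.5025, 0.2116, 0.0662]
ft_force: [0.4, -0.2, 4.1]
```

```bash
python3 -m crank '[[[0,0,1,0,1],[0,0,1,0,1],[0,0,0,0,1],[0,0,0,0,1]]]'|grep -E 'posi|ft'
```

```text
position: [0.5026, 0.2116, 0.0643]
ft_force: [-0.2, 0.4, 5.3]
```

```bash
python3 -m crank '[[[0,0,0.5,0,1],[0,0,0,0,1],[0,0,0,0,1],[0,0,0,0,1]]]'|grep -E 'posi|ft'
```

```text
position: [0.5026, 0.2116, 0.0638]
ft_force: [-0.0, 0.0, 5.7]
```

```bash
python3 -m crank '[[[0,0,0.7,0,1],[0,0,0,0,1],[0,0,0,0,1],[0,0,0,0,1]]]'|grep -E 'posi|ft'
```

```text
position: [0.5026, 0.2117, 0.0632]
ft_force: [0.1, -0.3, 5.3]
```

```bash
python3 -m crank '[[[0,0,0.3,0,1],[0,0,0,0,1],[0,0,0,0,1],[0,0,0,0,1]]]'|grep -E 'posi|ft'
```

```text
position: [0.5027, 0.2117, 0.0629]
ft_force: [-0.6, 0.0, 5.2]
```

```bash
python3 -m crank '[[[0,0,0.3,0,1],[0,0,0,0,1],[0,0,0,0,1],[0,0,0,0,1]]]'|grep -E 'posi|ft'
```

```text
position: [0.5028, 0.2117, 0.0629]
ft_force: [-0.7, 0.5, 6.6]
```

```bash
python3 -m crank '[[[0,0,0.2,0,1],[0,0,0,0,1],[0,0,0,0,1]]]'|grep -E 'posi|ft'; python3 -m crank '[[[0,0,-3,0,1],[0,0,-4,0,1],[0,0,-4,0,1],[0,0,-4,0,1],[0,0,0,0,1],[0,0,0,0,1]]]'|grep -E 'posi|ft'; python3 -m crank '[[[0,0,2,0,1],[0,0,2,0,1],[0,0,2,0,1],[0,0,1,0,1],[0,0,0,0,1],[0,0,0,0,1]]]'|grep -E 'posi|ft'
```

```text
position: [0.503, 0.2118, 0.0629]
ft_force: [-0.5, 0.0, 6.1]
position: [0.5024, 0.2116, 0.0772]
ft_force: [-0.2, 0.0, -0.8]
position: [0.5022, 0.2114, 0.0699]
ft_force: [-0.5, -0.9, 0.7]
```

```bash
python3 -m crank '[[[0,0,1.5,0,1],[0,0,1,0,1],[0,0,0,0,1],[0,0,0,0,1]]]'|grep -E 'posi|ft'; python3 -m crank '[[[0,0,-5,0,1],[0,0,-20,0,1],[0,0,-30,0,1],[0,0,-30,0,1],[0,0,-30,0,1],[0,0,0,0,1],[0,0,0,0,1],[0,0,0,0,1]]]'|grep -E 'time|posi|ft'
python3 -c "
from h import *
g=get_image('side');cv2.imwrite('pics/s9.png',cv2.resize(g['pixels'][120:250,140:290,::-1],None,fx=4,fy=4,interpolation=cv2.INTER_CUBIC))"
```

```text
position: [0.5025, 0.2116, 0.0677]
ft_force: [0.5, 0.3, 0.9]
time: 27.48
position: [0.5021, 0.2114, 0.1824]
ft_force: [-0.5, 0.8, 0.3]
```

View pics/s9.png

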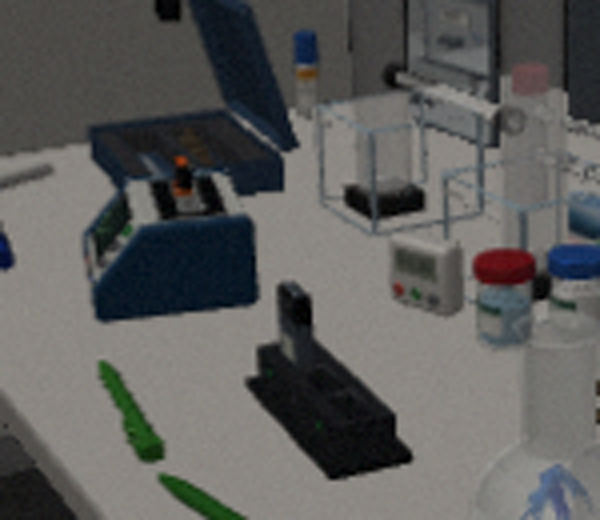

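The module stands upright and low in the slot, with its inlay at crop (181,160). The spare is still in the rack at (295,310), the other things are in place, and the gripper is clear. I'm handing in.

```bash
python3 -c "
from bench import job
print(job.close_job())"
```

```text
the job is handed in; nothing more can be done
None
```

The job is handed in: the slot was found locked, so I pushed the module home twice (about 7 N at most); it now stays down by itself at the locked level, and the robot is clear of it.

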